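Lay out the pipetting row in front of the sample rack

TASK

Set out the pipetting row on the three grey pads in front of the orange sample rack, in this order: first the open reagent trough in the middle of the end pad nearest the vortex mixer, then the metal cold block in the middle of the pad at the other end, both with their long sides along the long sides of their pads; then the jar in the middle of the pad between them, and last the handled cover on top of the cold block, its edges even with the block's. Keep the jar upright, do not bump the sample rack, and let everything stand free at the end.

Things in the scene. Friction and masses are not known exactly. Their poses are not given: they have to be found in the camera images.
- trough: Open white plastic reagent trough, loose: a rectangular tray 80 long (its x) x 44 wide (its y) x 30 high, walls and floor 3 mm, about 60 g. Origin: centre of the underside, z up. Grip it from above across the outside of its 44 mm width.
- block: Cold block, loose: a plain aluminium block 66 long (its x) x 50 wide (its y) x 40 high, with six small dark well mouths on its flat top, about 300 g. Origin: centre of the underside, z up.
- jar: Small amber glass jar with a white screw cap, loose, upright: body 40 mm in diameter to 42 mm high, cap 36 mm in diameter, 60 mm high in all, about 120 g. Origin: centre of the underside, z up.
- cover: Aluminium cover of the cold block, loose: a flat plate 66 long (its x) x 50 wide (its y) x 5 thick, lying flat, with an upright bar handle at its centre, 40 long (along x) x 12 wide (along y), whose top is 35 mm above the plate's underside; about 90 g. Origin: centre of the plate's underside, z up.
- pad_left: Grey pad fixed on the black bench, the left-hand one (towards +y) of a row of three equal pads in front of the rack: 100 long (its x) x 76 wide (its y) x 2 thick. Origin: centre of the underside, so things stand 2 mm above it; z up. It points roughly, not exactly, the way the rack does.
- pad_mid: The middle one of the three equal grey fixed pads, 100 (its x) x 76 (its y) x 2 mm. Origin: centre of the underside.
- pad_right: The right-hand one (towards -y) of the three equal grey fixed pads, 100 (its x) x 76 (its y) x 2 mm. Origin: centre of the underside. The centres of neighbouring pads are about 95 mm apart.
- rack: Orange sample rack full of small white-capped tubes, fixed: 100 deep (its x) x 250 long (its y), 58 high with the tubes; the three pads lie beside its front long side (its -x, the robot's side), their centres about 125 mm from the rack's centre. Origin: centre of the underside, z up.
- mixer: Vortex mixer, fixed: a white box 130 (x) x 110 (y) x 60 high with a round black rubber cup on top, 102 high in all. It stands at the back, beyond either the left or the right end of the rack; at the other side stands a round grey mini centrifuge with a clear dome. Origin: centre of the underside, z up.
Things that resemble listed ones, but are neither listed nor needed, are in the scene too. What is shaped like the jar but pink or red is not meant.

How it is judged:
On the way, in this order (a step that is already met when the one before it is completed fails the run):
1. the trough stands released in the middle of the end pad nearest the mixer, square with it (((y of mixer in the frame of rack above 0 m and (horizontal distance between trough and pad_left below 0.013 m and z of trough in the frame of pad_left below 0.006 m and contact force between trough and the fingers below 0.1 N and linear speed of trough below 0.03 m/s and angle between trough's own z axis and vertical below 0.1 rad and angle between the x axis of trough and the x axis of pad_left, either way round below 0.17 rad)) or (y of mixer in the frame of rack below 0 m and (horizontal distance between trough and pad_right below 0.013 m and z of trough in the frame of pad_right below 0.006 m and contact force between trough and the fingers below 0.1 N and linear speed of trough below 0.03 m/s and angle between trough's own z axis and vertical below 0.1 rad and angle between the x axis of trough and the x axis of pad_right, either way round below 0.17 rad)))), for 0.2 s.
2. the cold block stands released in the middle of the pad at the other end, square with it (((y of mixer in the frame of rack above 0 m and (horizontal distance between block and pad_right below 0.013 m and z of block in the frame of pad_right below 0.006 m and contact force between block and the fingers below 0.1 N and linear speed of block below 0.03 m/s and angle between block's own z axis and vertical below 0.1 rad and angle between the x axis of block and the x axis of pad_right, either way round below 0.17 rad)) or (y of mixer in the frame of rack below 0 m and (horizontal distance between block and pad_left below 0.013 m and z of block in the frame of pad_left below 0.006 m and contact force between block and the fingers below 0.1 N and linear speed of block below 0.03 m/s and angle between block's own z axis and vertical below 0.1 rad and angle between the x axis of block and the x axis of pad_left, either way round below 0.17 rad)))), for 0.2 s.
3. the jar stands released in the middle of the middle pad (horizontal distance between jar and pad_mid below 0.013 m and z of jar in the frame of pad_mid below 0.006 m and contact force between jar and the fingers below 0.1 N and linear speed of jar below 0.03 m/s and angle between jar's own z axis and vertical below 0.1 rad), for 0.2 s.
4. the cover lies released on the cold block, edges even (horizontal distance between cover and block below 0.008 m and z of cover in the frame of block between 0.036 and 0.044 m and angle between the x axis of cover and the x axis of block, either way round below 0.15 rad and contact force between cover and the fingers below 0.1 N and linear speed of cover below 0.03 m/s and angle between cover's own z axis and vertical below 0.1 rad), for 0.2 s.
At the end, for the whole second after the job is handed in: Trough on the end pad nearest the mixer, block on the other end pad, jar on the middle pad: each within 13 mm of the pad's centre, trough and block within 0.17 rad of its long axis; cover on the block within 8 mm and 0.15 rad; all upright, released and at rest (all of step 3 and all of step 4 and ((y of mixer in the frame of rack above 0 m and (horizontal distance between trough and pad_left below 0.013 m and z of trough in the frame of pad_left below 0.006 m and contact force between trough and the fingers below 0.1 N and linear speed of trough below 0.03 m/s and angle between trough's own z axis and vertical below 0.1 rad and angle between the x axis of trough and the x axis of pad_left, either way round below 0.17 rad)) or (y of mixer in the frame of rack below 0 m and (horizontal distance between trough and pad_right below 0.013 m and z of trough in the frame of pad_right below 0.006 m and contact force between trough and the fingers below 0.1 N and linear speed of trough below 0.03 m/s and angle between trough's own z axis and vertical below 0.1 rad and angle between the x axis of trough and the x axis of pad_right, either way round below 0.17 rad))) and ((y of mixer in the frame of rack above 0 m and (horizontal distance between block and pad_right below 0.013 m and z of block in the frame of pad_right below 0.006 m and contact force between block and the fingers below 0.1 N and linear speed of block below 0.03 m/s and angle between block's own z axis and vertical below 0.1 rad and angle between the x axis of block and the x axis of pad_right, either way round below 0.17 rad)) or (y of mixer in the frame of rack below 0 m and (horizontal distance between block and pad_left below 0.013 m and z of block in the frame of pad_left below 0.006 m and contact force between block and the fingers below 0.1 N and linear speed of block below 0.03 m/s and angle between block's own z axis and vertical below 0.1 rad and angle between the x axis of block and the x axis of pad_left, either way round below 0.17 rad)))); the robot touches nothing.
It fails at once if the jar is tipped by more than 0.5 rad (angle between jar's own z axis and vertical above 0.5 rad).
It fails at once if the robot bumps the sample rack with more than 3 N (contact force between any of the arm, the fingers and rack above 3 N).
It also fails if it takes over 106 s, if anything falls off the work surface, if the arm or the gripper's body presses on something with over 40 N, if the wrist force passes 120 N, or if a joint passes its speed limit or range.

ROBOT

A 6-joint arm with a two-finger parallel gripper is mounted at the origin on the work surface. World frame = base frame: x ahead of the robot, y to its left, z up, the work surface at z = 0. Lengths are in m, angles in rad, forces in N, time in s.
With the tool pointing down it reaches from about 0.375 to 0.9 m from the base axis. Payload 3.1 kg.
Tool frame: the origin (TCP) lies at the centre of the arm's flange, where the gripper is bolted on; the fingertips stand robot.tip_extent ahead of it and the grasp point (between the pads) lies 164 mm ahead of it (robot.tip_extent is the distance from the TCP to the fingertips, in m); z points along the fingers, y is the line along which they close (so a half turn about z gives the same grasp; the last joint's range is limited). The gripper opens to 87 mm and grips with 3 to 60 N. Pads are 19 mm wide; open, the fingers measure 117 mm over their backs; the gripper's body (75 mm by 190 mm) begins 51 mm behind the grasp point.
Start: joints at [-1.482, 0.527, 1.433, -0, 1.181, -0.178], TCP at [0.165, -0.603, 0.405] pointing down, gripper open.
Joint ranges: [-3.08, 3.08], [-0.75, 2.2], [0.22, 2.44], [-1.43, 4.57], [0, 2.65], [-2.85, 2.85]. Speed limits (rad/s): [2.79, 2.79, 3.14, 3.14, 3.14, 3.14].

INTERFACE

Orientations are given as a unit quaternion [x, y, z, w].
In Python, from rig import get_obs, camera, hand_in, cut_out, robot gives the robot as it stands.
- The arm moves only by the tool step_arm, never from a script. Its argument "rows" is a list of rows, each a list of 6 numbers: the shift along the world's x, y, z in m, then the turn, a rotation vector about the world's x, y, z in degrees. A call has 1 to 12 rows; each row shifts and turns the commanded pose from where the row before left it; what a row does not reach is not made up. A row lasts 1/8 s, in which the tool goes at most 62.5 mm and 10.7 degrees, less where a joint would pass 70% of its speed; a pose out of reach is approached as far as the arm can. A call is refused whole if a number of a shift passes 0.0625 or a number of a turn 10.7, either way. A call with a gripper value outside its range is refused whole. "jaw" is the finger opening in m, from 0 to 0.087, set as the call begins (left out, the last holds). The fingers move at their own pace and stop on an object; "squeeze" is the grip in N (left out, the last holds). Time passes only in rows, so rows that do not move let the fingers close. It gives the time, the measured TCP pose, the force, the opening and the grip force at its end, in the units of the state.
- get_obs(): the state, without advancing time (a new reading comes with each control period).
- camera(name): name is "scene" or "top" or "wrist"; returns a dict with "pixels" (400x640x3 uint8, blue, green, red), "depth" (400x640 float32, m along the optical axis (not along the pixel's ray), 0 where there is no reading), "fov_y" (degrees; the focal length in pixels is half the picture's height over the tangent of half this angle, whatever the lens; pixels are square), "cx", "cy" (the principal point, pixels), "extrinsics" (4x4, takes a point from camera to world coordinates); the wrist camera has in their place "mount" (4x4, takes a point from camera to tool coordinates, whose origin is the TCP and whose axes are the flange's). Camera axes: x right, y up, looking along -z (the intrinsics and any distortion apply to the point x, -y, -z); pixel columns grow to the right and rows downward; lengths in m; the calibration is good to about 2 mm. A picture is of the moment at which its call begins: read the wrist's pose just before it.
- hand_in(): hands the job in; it is judged then, once.
Trained networks look in the newest picture that a camera, given by its name, has taken for a name from the list of things; names that differ only in an ending like _2 or _b are one class to them, and where a whole thing is asked for, a point or a joint stands for the part that bears it (a point fixed in the world has none). Each returns a list of dicts, best first, with "confidence" (0 to 1); they miss things now and then, are a little off and sometimes report something else, mostly with a low value. They report only what shows in the picture. A call takes as long as a camera call. They do not tell look-alikes from the thing itself.
- cut_out(label, camera): "region" (400x640 bool, what is visible of it) and "extent" ([centre column, centre row, width, height] in pixels, round what is visible of it).
The state is a dict: "time": time; "q": joint angles; "joint_velocities": joint speeds; "joint_torque": joint torques, N m; "position": TCP position; "tool_rot": TCP orientation; "ft_force": force on the tool from outside, world axes, zero at the start; "moment": the same for the moment, N m; "grip_width": finger opening in m; "grip_force": force on a finger pad.
Only numpy, scipy, OpenCV 4.12 (cv2) and the standard library are available. Lean on these libraries where they do the work, as an engineer would, in place of code of your own. Each camera call takes 0.05 s, during which the arm holds its last target. There are 200 camera calls.

## Working session

There is one attempt and no reset: what is moved stays moved. The work goes in short steps, Python scripts to look and compute and a tool call to move; the robot and the scene stay as the last step left them, time stands still between calls to the robot, and variables do not carry over. Pictures are saved under pics/ and viewed, at most 14 in all, crops included, and the job is handed in when it is done.

Besides the shell and the picture viewer there is one more tool, called after "Emit:" as name(argument=value, ...), one argument or row to a line, values as JSON. step_arm: Moves the arm, as the interface text tells. Its arguments: {"type":"object","properties":{"rows":{"type":"array"},"jaw":{"type":"number"},"squeeze":{"type":"number"}},"required":["rows"]}

```bash
ls; mkdir -p pics; cat > h.py <<'E'
import numpy as np, cv2
from scipy.spatial.transform import Rotation as R
from rig import get_obs, camera, hand_in, cut_out, robot
def pose(o):
    T=np.eye(4);T[:3,:3]=R.from_quat(o["tool_rot"]).as_matrix();T[:3,3]=o["position"];return T
def shot(name):
    o=get_obs();c=camera(name)
    c["T"]=c["extrinsics"] if "extrinsics" in c else pose(o)@c["mount"]
    c["T"]=np.array(c["T"]);return c
def f(c): return 200/np.tan(np.radians(c["fov_y"])/2)
def cloud(c):
    v,u=np.mgrid[0:400,0:640];d=c["depth"]
    P=np.stack([(u-c["cx"])/f(c)*d,-(v-c["cy"])/f(c)*d,-d],-1)
    return P@c["T"][:3,:3].T+c["T"][:3,3]
E
python3 - <<'E'
from h import *
print(robot, get_obs())
for n in ("scene","top"):
    c=shot(n);print(n,{k:v for k,v in c.items() if k not in("pixels","depth")})
    cv2.imwrite(f"pics/{n}0.png",c["pixels"])
    P=cloud(c)
    for l in ("trough","block","jar","cover","pad_left","rack","mixer"):
        for r in cut_out(l,n):
            m=r["region"]&(c["depth"]>0);q=P[m]
            print(l,round(r["confidence"],2),np.round(r["extent"]),m.sum(),np.round(np.median(q,0),3),"z95",np.round(np.percentile(q[:,2],95),3) if len(q) else "")
E
```

```text
pics
<Robot object at 0x7f791ab57e00> {'time': 0.0, 'q': array([-1.48251560e+00,  5.28489967e-01,  1.43390281e+00, -1.27385222e-05,
        1.18140013e+00, -1.78498168e-01]), 'joint_velocities': array([-6.20589965e-04, -8.25300058e-05, -2.96888765e-04,  5.55242285e-04,
        7.82549773e-04, -1.40189714e-03]), 'joint_torque': array([-1.35526556e-03, -4.40045822e+01, -1.76591295e+01,  6.32890686e-02,
        5.82347705e-02, -1.63607506e-04]), 'position': array([ 0.16476347, -0.60253658,  0.40375642]), 'tool_rot': array([ 9.91115888e-01,  1.32996562e-01,  4.37248362e-05, -1.09927655e-03]), 'ft_force': array([ 0.24097281, -0.71156051,  0.45791441]), 'moment': array([ 0.012574  ,  0.01923383, -0.01596322]), 'grip_force': 0.0, 'grip_width': 0.08704367410992489}
scene {'fov_y': 47.31083845504133, 'cx': 322.99525693341593, 'cy': 200.85625459910838, 'extrinsics': array([[-9.07956692e-02, -5.62216583e-01,  8.21990669e-01,
         1.60066044e+00],
       [ 9.95869522e-01, -5.14272687e-02,  7.48273413e-02,
         9.83843607e-02],
       [ 2.03562834e-04,  8.25389453e-01,  5.64563733e-0
[... 1795 characters left out ...]
     ,  1.        ]])}
trough 0.87 [419. 275.  26.  35.] 656 [ 0.385 -0.257  0.006] z95 0.032
block 0.63 [172. 211.  40.  34.] 667 [0.532 0.376 0.041] z95 0.044
jar 0.82 [248. 279.  19.  20.] 240 [0.374 0.169 0.06 ] z95 0.064
jar 0.71 [215. 279.  26.  19.] 291 [0.371 0.257 0.059] z95 0.064
jar 0.59 [217. 244.  17.  12.] 258 [0.45 0.25 0.06] z95 0.064
jar 0.53 [332. 163.  96.  47.] 3862 [ 0.666 -0.018  0.052] z95 0.06
cover 0.94 [459. 206.  28.  35.] 519 [ 0.558 -0.353  0.006] z95 0.037
pad_left 0.64 [286. 206.  31.  41.] 1128 [0.552 0.091 0.003] z95 0.006
rack 0.67 [331. 162. 102.  51.] 4088 [ 0.667 -0.018  0.052] z95 0.06
mixer 0.6 [440. 141.  53.  58.] 2522 [ 0.72  -0.291  0.061] z95 0.103
```

View pics/top0.png

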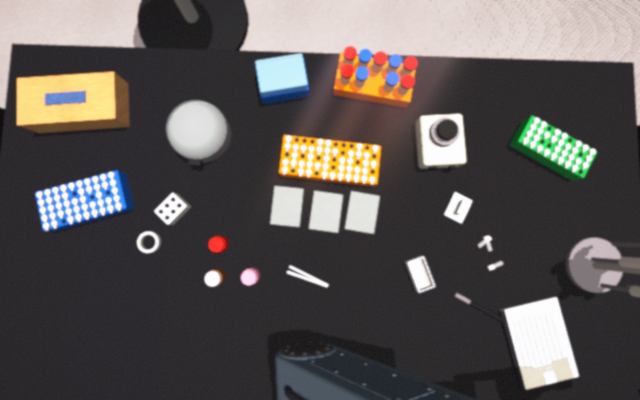

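View pics/scene0.png

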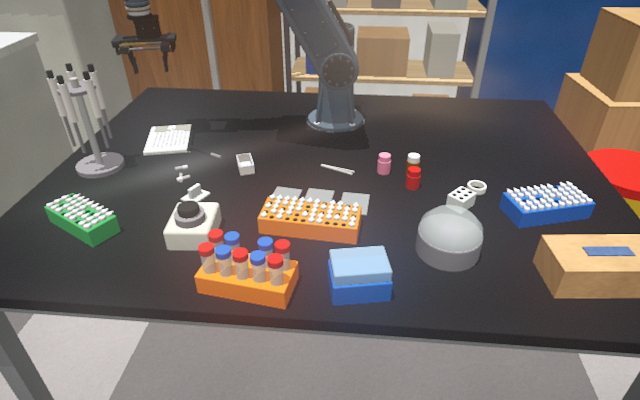

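The top view shows the rack at (331,160) and the pads at (286,207), (326,212) and (363,213). The mixer is to the right at (441,140), so the trough goes on pad_right and the block on pad_left. The white-capped jar is at (213,279), with pink and red decoys at (249,277) and (217,244). The trough is at (420,274), the block at (172,209) and the cover at (458,207). The scene view agrees.

Emit:
step_arm(
  rows=[
    [0.025,0.035,0,0,0,0],
    [0.03,0.05,0,0,0,0],
    [0.03,0.05,0,0,0,0],
    [0.03,0.05,0,0,0,0],
    [0.03,0.05,0,0,0,0],
    [0.03,0.05,0,0,0,0],
    [0.03,0.04,0,0,0,0],
    [0.015,0.02,0,0,0,0],
    [0,0,0,0,0,0],
    [0,0,0,0,0,0],
  ],
  jaw=0.087,
)

```text
time: 2.05
position: [0.3847, -0.2584, 0.4049]
tool_rot: [0.991, 0.133, 0.0, 0.0]
ft_force: [1.1, 0.7, -0.8]
grip_width: 0.0876
grip_force: 0.0
```

```bash
cat >> h.py <<'E'
def look(labels,n="wrist",png=None):
    c=shot(n)
    if png: cv2.imwrite(f"pics/{png}.png",c["pixels"])
    P=cloud(c);out=[]
    for l in labels:
        for r in cut_out(l,n):
            m=r["region"]&(c["depth"]>0);q=P[m]
            if len(q)<20: continue
            z=np.percentile(q[:,2],[5,50,95])
            top=q[q[:,2]>z[2]-0.006] 
            rc=cv2.minAreaRect((q[:,:2]*1000).astype(np.float32))
            rt=cv2.minAreaRect((top[:,:2]*1000).astype(np.float32))
            print(l,round(r["confidence"],2),np.round(r["extent"]),"z",np.round(z,3),"\n  all",np.round(rc[0],1),np.round(rc[1],1),round(rc[2],1)," top",np.round(rt[0],1),np.round(rt[1],1),round(rt[2],1))
            out.append((l,r,q))
    return c,P,out
E
python3 - <<'E'
from h import *
o=get_obs();print(o["time"],o["position"],robot.tip_extent)
c,P,_=look(["trough","pad_left","pad_mid","pad_right","cover","rack"],png="w1")
print(c["mount"],c["fov_y"],c["cx"],c["cy"])
E
```

```text
2.05 [ 0.38471038 -0.25836481  0.40490404] 0.1822
trough 0.55 [316. 177.  40.  58.] z [0.001 0.003 0.03 ] 
  all [ 381.2 -255.6] [89.1 43.9] 21.4  top [ 385.2 -254. ] [80.3 43.9] 21.4
pad_left 0.8 [70. 11. 46. 16.] z [-0.     0.002  0.003] 
  all [501.1  79.2] [17.9 53. ] 15.8  top [501.1  79.2] [17.9 53. ] 15.8
pad_mid 0.79 [150.  27.  74.  53.] z [0.    0.002 0.003] 
  all [519.3  -8.1] [79.5 60.6] 84.3  top [519.3  -8.1] [79.5 60.6] 84.3
pad_right 0.61 [231.  37.  88.  69.] z [-0.     0.001  0.003] 
  all [ 533.3 -105.8] [76.4 87.6] 81.9  top [ 533.3 -105.8] [76.4 87.6] 81.9
cover 0.88 [438.  65.  69.  71.] z [0.002 0.004 0.034] 
  all [ 559.3 -359.2] [52.8 71. ] 64.5  top [ 557.6 -357.4] [12.2 39.8] 64.8
rack 0.52 [151.  27.  76.  54.] z [0.    0.002 0.003] 
  all [518.5  -8.1] [79.8 61. ] 85.2  top [518.5  -8.1] [79.8 61. ] 85.2
rack 0.26 [315. 176.  36.  61.] z [0.001 0.003 0.03 ] 
  all [ 385.2 -252.3] [80.  45.1] 20.0  top [ 385.6 -253.7] [79.4 43.4] 21.1
[[-1.30174581e-04  9.70525107e-01  2.41000000e-01  6.43930827e-02]
 [ 9.99998838e-01 -2.39733948e-04  1.50556948e-03 -1.16221016e-03]
 [ 1.51896886e-03  2.40999916e-01 -9.70523948e-01  2.09021101e-02]
 [ 0.00000000e+00  0.00000000e+00  0.00000000e+00  1.00000000e+00]] 69.93983824058458 319.37142741096653 198.21395968511226
```

View pics/w1.png

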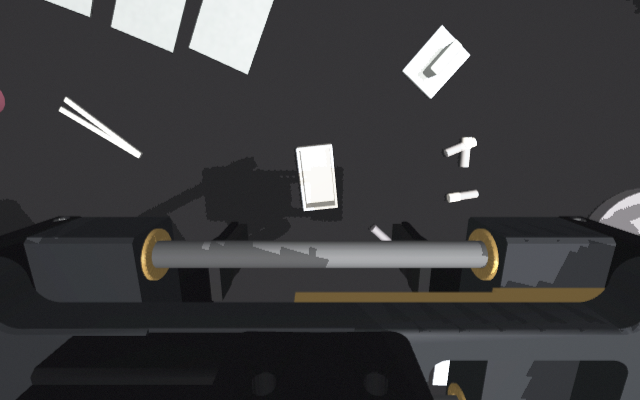

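The wrist view shows the trough at (316,177) and the cover at (437,62), with the pads cut off at the top left. I'll move over the pads to measure them.

Emit:
step_arm(
  rows=[
    [0.005,0.035,0,0,0,0],
    [0.005,0.05,0,0,0,0],
    [0.01,0.05,0,0,0,0],
    [0.01,0.05,0,0,0,0],
    [0.005,0.035,0,0,0,0],
    [0,0.02,0,0,0,0],
    [0,0,0,0,0,0],
    [0,0,0,0,0,0],
  ],
)

```text
time: 3.4
position: [0.42, -0.0185, 0.4048]
tool_rot: [0.991, 0.133, 0.0, 0.0]
ft_force: [-0.5, -0.2, 0.2]
grip_width: 0.087
grip_force: 0.0
```

```bash
python3 - <<'E'
from h import *
o=get_obs();print(o["time"],o["position"])
c,P,_=look(["pad_left","rack","jar","block"],png="w2")
E
```

```text
3.4 [ 0.41997685 -0.01851554  0.40481477]
pad_left 0.69 [264.  50.  85. 100.] z [-0.     0.001  0.003] 
  all [550.6  92. ] [ 78.1 101.9] 85.9  top [550.6  92. ] [ 78.1 101.9] 85.9
pad_left 0.68 [474. 226.  32.  21.] z [0.    0.01  0.027] 
  all [ 423.7 -150.4] [213.7  51.9] 79.6  top [ 435.7 -142.2] [192.9  20.3] 68.6
rack 0.73 [410.  29. 171.  54.] z [0.007 0.048 0.056] 
  all [618.2 -67.5] [ 42.7 193.7] 9.7  top [615.5 -80.6] [ 37.6 116.3] 14.0
jar 0.92 [ 88. 163.  68.  34.] z [0.008 0.05  0.06 ] 
  all [367.2 261.2] [39.1 36.6] 86.8  top [366.  261.9] [33.5 36. ] 21.9
jar 0.83 [100.  96.  64.  35.] z [0.006 0.051 0.06 ] 
  all [446.5 280.9] [42.6 88.4] 8.0  top [448.2 257.6] [34.5 36.8] 15.7
jar 0.69 [265.  51.  85. 102.] z [-0.     0.001  0.003] 
  all [550.4  92.4] [77.5 99.6] 85.5  top [550.4  92.4] [77.5 99.6] 85.5
jar 0.65 [411. 103.  92.  95.] z [-0.     0.001  0.002] 
  all [ 539.5 -106.8] [ 78.3 102.3] 82.0  top [ 539.5 -106.8] [ 78.3 102.3] 82.0
jar 0.62 [160. 179.  53.  34.] z [0.008 0.056 0.06 ] 
  all [362.6 188.3] [43.6 71.9] 36.3  top [370.6 174.7] [34.5 35.7] 15.3
jar 0.2 [409.  28. 169.  52.] z [0.009 0.048 0.056] 
  all [616.4 -58.6] [ 42.5 173. ] 9.9  top [615.5 -80.6] [ 37.6 116.3] 14.0
block 0.55 [25. 14. 49. 28.] z [0.002 0.015 0.032] 
  all [511.1 370.5] [12.2 72.8] 37.9  top [514.9 365.4] [ 3.4 27.1] 49.5
```

View pics/w2.png

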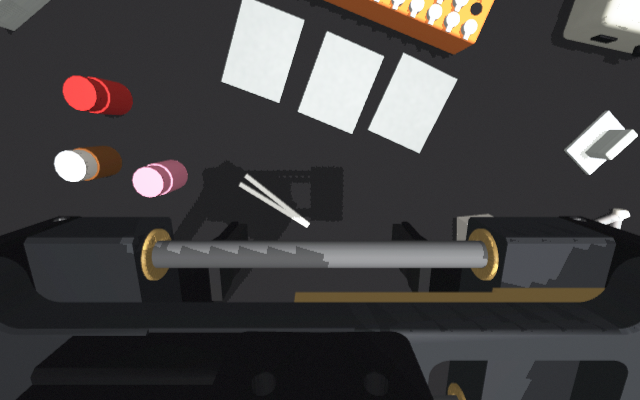

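All three pads are fully in view at (263,50), (341,82) and (412,103). I'll segment them by colour and depth.

```bash
cat > pads.py <<'E'
from h import *
def pads(n="wrist",thr=130):
    c=shot(n);P=cloud(c);d=c["depth"]
    g=c["pixels"].min(-1)
    m=((g>thr)&(d>0)&(P[...,2]<0.008)&(P[...,0]>.45)).astype(np.uint8)
    k,lab,st,_=cv2.connectedComponentsWithStats(m)
    for i in range(1,k):
        if st[i,4]<800: continue
        cs,_=cv2.findContours((lab==i).astype(np.uint8),cv2.RETR_EXTERNAL,cv2.CHAIN_APPROX_NONE)
        uv=cs[0][:,0].astype(float)
        o,e=c["T"][:3,3],c["T"][:3,:3]
        r=np.stack([(uv[:,0]-c["cx"])/f(c),-(uv[:,1]-c["cy"])/f(c),-np.ones(len(uv))],-1)@e.T
        q=o+r*((0.002-o[2])/r[:,2])[:,None]
        rc=cv2.minAreaRect((q[:,:2]*1000).astype(np.float32))
        qq=P[lab==i]
        print(st[i],np.round(rc[0],1),np.round(rc[1],1),round(rc[2],2),"z",np.round(np.median(qq[:,2]),4),"mean",np.round(qq.mean(0)*1000,1))
if __name__=="__main__": pads()
E
python3 pads.py
```

```text
[ 221    0   84  103 5585] [550.3  91.7] [ 76.2 100.4] 85.56 z 0.0013 mean [551.7  91.9   1.3]
[ 298   31   86  103 5207] [538.9 -10.7] [ 76.3 100.4] 83.59 z 0.0012 mean [540.7 -10.6   1.2]
[ 368   53   89  100 4963] [ 539.6 -105.6] [ 76.2 100.3] 81.71 z 0.0011 mean [ 541.3 -105.7    1. ]
[ 567  110   59   65 1287] [ 558.5 -358.7] [52.2 67.3] 64.41 z 0.0037 mean [ 557.6 -349.1    3.6]
```

Emit:
step_arm(
  rows=[
    [-0.003,-0.02,-0.01,0,0,0.5],
    [-0.006,-0.04,-0.02,0,0,1],
    [-0.007,-0.045,-0.022,0,0,1.5],
    [-0.007,-0.045,-0.022,0,0,1],
    [-0.006,-0.045,-0.022,0,0,1],
    [-0.004,-0.025,-0.014,0,0,1],
    [-0.0017,-0.0155,-0.01,0,0,0],
    [0,0,-0.03,0,0,0],
    [0,0,-0.03,0,0,0],
    [0,0,-0.025,0,0,0],
    [0,0,-0.0138,0,0,0],
    [0,0,0,0,0,0],
  ],
)

```text
time: 5.2
position: [0.3851, -0.2531, 0.1854]
tool_rot: [0.983, 0.185, -0.0, -0.001]
ft_force: [-0.5, 0.4, 0.6]
grip_width: 0.0869
grip_force: 0.0
```

Emit:
step_arm(
  rows=[
    [0,0,0,0,0,0],
    [0,0,0,0,0,0],
    [0,0,0,0,0,0],
    [0,0,0,0,0,0],
    [0,0,0,0,0,0],
    [0,0,0,0,0,0],
  ],
  jaw=0.03,
  squeeze=12,
)

```text
time: 5.95
position: [0.3852, -0.2535, 0.1861]
tool_rot: [0.983, 0.185, 0.0, 0.0]
ft_force: [-0.6, -0.0, 2.8]
grip_width: 0.0435
grip_force: 12.0
```

Emit:
step_arm(
  rows=[
    [0,0,0.015,0,0,0],
    [0,0,0.03,0,0,0],
    [0.004,0.004,0.015,0,0,-1.6],
    [0.015,0.015,0,0,0,-4],
    [0.025,0.024,0,0,0,-5],
    [0.03,0.03,0,0,0,-5],
    [0.03,0.03,0,0,0,-5],
    [0.026,0.025,0,0,0,-5],
    [0.016,0.012,0,0,0,-3],
    [0.0084,0.0079,0,0,0,-1],
    [0,0,0,0,0,0],
    [0,0,0,0,0,0],
  ],
)

```text
time: 7.45
position: [0.5388, -0.1058, 0.246]
tool_rot: [0.997, -0.073, -0.001, -0.0]
ft_force: [0.1, 0.4, -0.4]
grip_width: 0.0439
grip_force: 12.0
```

```bash
python3 - <<'E'
from h import *
o=get_obs();print(o["time"],o["position"],o["grip_width"])
c,P,_=look(["trough"],png="w3")
E
```

```text
7.45 [ 0.53878182 -0.10583017  0.24601183] 0.04393254533549884
trough 0.79 [321. 230.  91. 119.] z [0.061 0.063 0.089] 
  all [523. -99.] [ 51.1 117.5] 74.1  top [ 546.3 -106.1] [44.2 64.2] 81.7
trough 0.74 [ 75. 225. 110. 117.] z [0.    0.001 0.003] 
  all [547.3  50.8] [159.9  99.5] 85.2  top [547.3  50.8] [159.9  99.5] 85.2
```

View pics/w3.png

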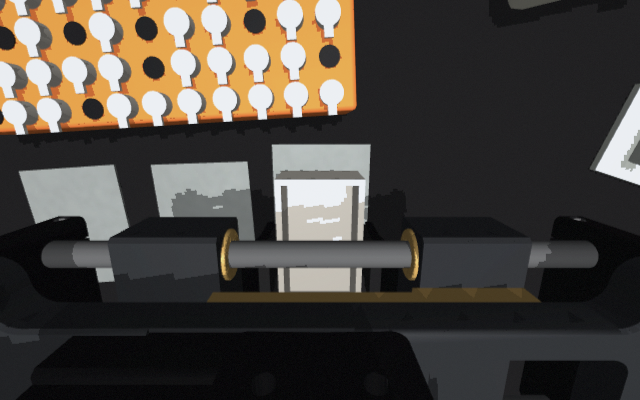

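The trough hangs square over pad_right. Its far end is at (320,180), which puts its centre within about 1 mm. I'll lower it and release.

Emit:
step_arm(
  rows=[
    [0.0005,0,-0.02,0,0,0],
    [0,0,-0.02,0,0,0],
    [0,0,-0.012,0,0,0],
    [0,0,-0.0055,0,0,0],
    [0,0,0,0,0,0],
    [0,0,0,0,0,0],
  ],
)

```text
time: 8.3
position: [0.5402, -0.1056, 0.1888]
tool_rot: [0.997, -0.073, 0.0, 0.0]
ft_force: [-0.2, -0.4, -0.9]
grip_width: 0.044
grip_force: 12.0
```

Emit:
step_arm(
  rows=[
    [0,0,0,0,0,0],
    [0,0,0,0,0,0],
    [0,0,0,0,0,0],
    [0,0,0,0,0,0],
    [0,0,0.03,0,0,0],
    [0,0,0.04,0,0,0],
    [0,0,0.04,0,0,0],
    [-0.02,0,0.04,0,0,0],
    [-0.03,0.01,0.03,0,0,0],
    [-0.03,0.02,0.02,0,0,0],
    [0,0,0,0,0,0],
    [0,0,0,0,0,0],
  ],
  jaw=0.08,
)

```text
time: 9.8
position: [0.4604, -0.0757, 0.3886]
tool_rot: [0.997, -0.072, 0.001, 0.0]
ft_force: [0.6, 0.4, -0.9]
grip_width: 0.08
grip_force: 0.0
```

```bash
python3 - <<'E'
from h import *
o=get_obs();print(o["time"],o["position"])
c,P,_=look(["trough","pad_left"],png="w4")
c,P,_=look(["block"],"top")
c,P,_=look(["block"],"scene")
E
python3 pads.py
```

```text
9.8 [ 0.46044722 -0.07569061  0.3885611 ]
trough 0.78 [335. 109.  42.  69.] z [0.003 0.005 0.032] 
  all [ 542.9 -104.2] [45.2 85.3] 81.7  top [ 539.8 -104.5] [43.6 79.2] 81.6
pad_left 0.72 [175. 128.  77.  86.] z [0.    0.001 0.003] 
  all [550.  92.] [ 77.1 100.4] 85.4  top [550.  92.] [ 77.1 100.4] 85.4
block 0.95 [173. 210.  38.  33.] z [0.012 0.041 0.044] 
  all [536.1 380.3] [51.5 66. ] 48.8  top [536.1 380.5] [50.9 65.7] 49.4
block 0.54 [332. 162.  99.  51.] z [0.041 0.052 0.06 ] 
  all [675.1 -22.6] [258.3 114. ] 84.2  top [668.9 -16.6] [242.9 100.3] 85.1
block 0.67 [463. 198.  28.  28.] z [0.01  0.039 0.043] 
  all [575.9 364.4] [ 69.4 235.4] 70.3  top [593.2 354.1] [ 63.9 192.1] 66.4
[ 515   25   56   73 1662] [ 558.6 -358.5] [51.8 67.6] 64.38 z 0.0037 mean [ 558.5 -349.2    3.7]
[ 304   67   65   86 2463] [ 539.6 -105.8] [76.4 99.4] 81.66 z 0.0012 mean [ 539.8 -105.6    1.1]
[ 225   79   68   86 5174] [539.1 -11. ] [ 76.3 100.3] 83.59 z 0.0013 mean [540.8 -11.1   1.3]
[ 319   78   33   65 2058] [ 539.8 -105. ] [38.4 74.8] 81.65 z 0.0042 mean [ 540.7 -104.7    4.2]
[ 138   81   75   88 5145] [550.5  91.6] [ 76.4 100.4] 85.53 z 0.0015 mean [552.2  91.6   1.5]
```

The trough is placed within about 1.2 mm. Next is the block, at about (0.536, 0.380) with its long axis at -40.6°. I'll approach with the half-turned grasp because of joint 6's range.

Emit:
step_arm(
  rows=[
    [0.003,0.02,0,0,0,6],
    [0.006,0.035,0,0,0,10],
    [0.007,0.042,0,0,0,10.4],
    [0.007,0.042,0,0,0,10.4],
    [0.007,0.042,0,0,0,10.4],
    [0.007,0.042,0,0,0,10.4],
    [0.007,0.042,0,0,0,10.4],
    [0.007,0.042,0,0,0,10.4],
    [0.007,0.042,0,0,0,10.4],
    [0.007,0.042,0,0,0,10.4],
    [0.006,0.037,0,0,0,10.4],
    [0.0046,0.0277,0,0,0,10.4],
  ],
  jaw=0.087,
)

```text
time: 11.7
position: [0.5357, 0.382, 0.3879]
tool_rot: [0.559, 0.829, -0.0, -0.0]
ft_force: [0.7, 0.1, -0.7]
grip_width: 0.0873
grip_force: 0.0
```

Emit:
step_arm(
  rows=[
    [0,0,0,0,0,10.4],
    [0,0,0,0,0,10],
    [0,0,0,0,0,7.3],
    [0,0,0,0,0,0],
    [0,0,0,0,0,0],
  ],
)

```text
time: 12.32
position: [0.5357, 0.3802, 0.3882]
tool_rot: [0.348, 0.938, -0.0, -0.0]
ft_force: [0.0, 0.1, -0.1]
grip_width: 0.0871
grip_force: 0.0
```

```bash
python3 - <<'E'
from h import *
o=get_obs();print(o["time"],o["position"],R.from_quat(o["tool_rot"]).as_matrix()[:2,0],o["q"])
c,P,_=look(["block","jar"],png="w5")
E
```

```text
12.325 [0.53565388 0.38022614 0.38818707] [-0.75789051  0.65238174] [ 4.47490591e-01  5.88634096e-01  1.36384412e+00  6.62364747e-05
  1.18951009e+00 -4.12607621e-01]
block 0.77 [321. 182.  46.  58.] z [0.031 0.039 0.04 ] 
  all [535.1 382.6] [53.3 68.4] 50.9  top [534.8 381.8] [49.9 66.4] 47.9
jar 0.69 [197. 197.  48.  40.] z [0.004 0.057 0.06 ] 
  all [444.1 240.9] [75.3 45.1] 82.3  top [448.9 258.2] [35.3 34.9] 87.8
jar 0.67 [145. 142.  65.  34.] z [0.007 0.056 0.06 ] 
  all [354.5 246.8] [80.1 42.2] 49.2  top [365.8 263.3] [35.2 34.6] 46.7
jar 0.56 [101. 193.  70.  39.] z [0.006 0.048 0.06 ] 
  all [376.8 165.7] [37.9 63.1] 24.3  top [370.6 175.9] [35.3 34.4] 48.9
```

View pics/w5.png

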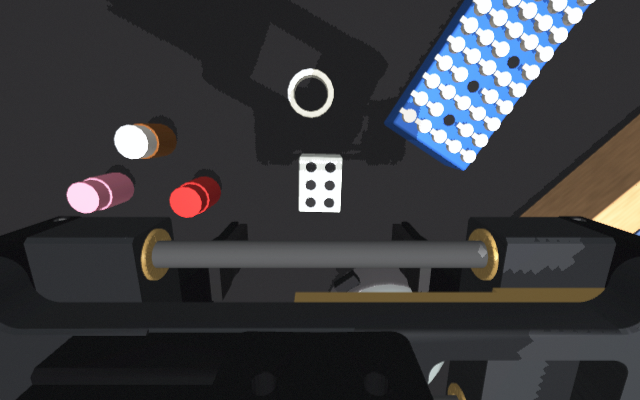

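The block is at (320,183), directly below and square with the tool. The white-capped jar is at (132,140), and the red and pink decoys sit to its right and below.

Emit:
step_arm(
  rows=[
    [-0.0008,0.0016,-0.02,0,0,-1.4],
    [0,0,-0.035,0,0,0],
    [0,0,-0.04,0,0,0],
    [0,0,-0.04,0,0,0],
    [0,0,-0.03,0,0,0],
    [0,0,-0.02,0,0,0],
    [0,0,-0.014,0,0,0],
    [0,0,0,0,0,0],
  ],
)

```text
time: 13.48
position: [0.5347, 0.3818, 0.1888]
tool_rot: [0.359, 0.934, -0.0, -0.0]
ft_force: [-0.0, 0.7, 0.3]
grip_width: 0.0873
grip_force: 0.0
```

Emit:
step_arm(
  rows=[
    [0,0,0,0,0,0],
    [0,0,0,0,0,0],
    [0,0,0,0,0,0],
    [0,0,0,0,0,0],
    [0,0,0,0,0,0],
  ],
  jaw=0.035,
  squeeze=30,
)

```text
time: 14.1
position: [0.5349, 0.3818, 0.1897]
tool_rot: [0.358, 0.934, 0.0, 0.0]
ft_force: [0.2, -0.3, 1.5]
grip_width: 0.0495
grip_force: 30.0
```

Emit:
step_arm(
  rows=[
    [0,0,0.015,0,0,0],
    [0,0,0.03,0,0,0],
    [0,-0.01,0.02,0,0,2],
    [0.001,-0.025,0,0,0,4],
    [0.002,-0.04,0,0,0,5.5],
    [0.003,-0.045,0,0,0,5.5],
    [0.003,-0.045,0,0,0,5.5],
    [0.003,-0.045,0,0,0,5.5],
    [0.002,-0.04,0,0,0,5.5],
    [0.0015,-0.025,0,0,0,4],
    [0,-0.015,0,0,0,0],
    [0,0,0,0,0,0],
  ],
)

```text
time: 15.6
position: [0.5504, 0.0912, 0.2548]
tool_rot: [0.041, 0.999, 0.0, 0.0]
ft_force: [1.1, 1.1, -3.1]
grip_width: 0.0497
grip_force: 30.0
```

Emit:
step_arm(
  rows=[
    [0,0,0,0,0,0],
    [0,0,0,0,0,0],
  ],
)

```text
time: 15.85
position: [0.5501, 0.0929, 0.2545]
tool_rot: [0.039, 0.999, 0.0, -0.0]
ft_force: [0.0, -0.3, -1.9]
grip_width: 0.05
grip_force: 30.0
```

```bash
python3 - <<'E'
from h import *
o=get_obs();M=R.from_quat(o["tool_rot"]).as_matrix();print(o["time"],o["position"],np.degrees(np.arctan2(M[1,0],M[0,0])),o["grip_width"])
c,P,_=look(["block"],png="w6")
c,P,_=look(["block"],"top")
E
```

```text
15.85 [0.55014005 0.09291852 0.2544847 ] 175.55599779777356 0.050005912801940555
```

View pics/w6.png

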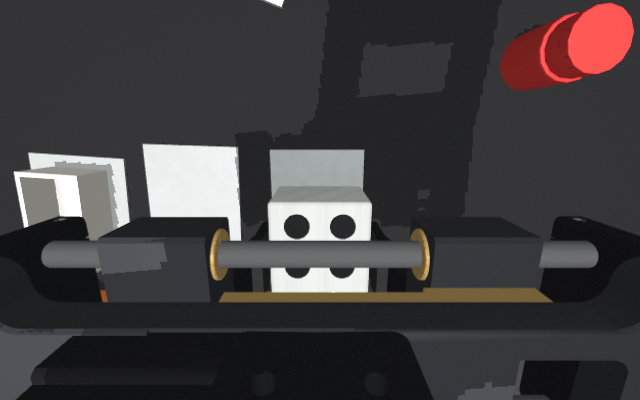

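The block is held square over pad_left, with its near end at row 190 and the pad visible behind it. I'll measure its offset in the grip from the depth image.

```bash
python3 - <<'E'
from h import *
c=shot("wrist");P=cloud(c);T=pose(get_obs())
q=P[150:245,255:385].reshape(-1,3);q=q[(q[:,2]>.095)&(q[:,2]<.112)]
t=(q-T[:3,3])@T[:3,:3]
print(len(q),np.percentile(t,[0.5,2,50,98,99.5],axis=0).round(4),np.median(q[:,2]))
E
```

```text
4469 [[ 0.0111 -0.0293  0.1487]
 [ 0.0129 -0.0231  0.1491]
 [ 0.0244  0.0009  0.1506]
 [ 0.0329  0.0252  0.1583]
 [ 0.033   0.0314  0.1591]] 0.10384882278481627
```

Emit:
step_arm(
  rows=[
    [0.0003,-0.0005,-0.015,0,0,0],
    [0,0,-0.02,0,0,0],
    [0,0,-0.015,0,0,0],
    [0,0,-0.009,0,0,0],
    [0,0,-0.0035,0,0,0],
    [0,0,0,0,0,0],
    [0,0,0,0,0,0],
  ],
)

```text
time: 16.98
position: [0.5509, 0.0913, 0.1923]
tool_rot: [0.039, 0.999, 0.0, 0.001]
ft_force: [-0.1, -0.1, -1.5]
grip_width: 0.05
grip_force: 30.0
```

Emit:
step_arm(
  rows=[
    [0,0,0,0,0,0],
    [0,0,0,0,0,0],
    [0,0,0,0,0,0],
    [0,0,0,0,0,0],
    [0,0,0.03,0,0,0],
    [0,0,0.04,0,0,0],
    [0,0,0.04,0,0,0],
    [-0.01,0,0.04,0,0,-5],
    [-0.01,0.01,0.03,0,0,-10],
    [-0.01,0.01,0.02,0,0,-10],
    [0,0,0,0,0,0],
    [0,0,0,0,0,0],
  ],
  jaw=0.08,
)

```text
time: 18.48
position: [0.5206, 0.1111, 0.3913]
tool_rot: [0.253, 0.967, -0.0, -0.0]
ft_force: [-0.1, -0.2, 0.3]
grip_width: 0.0801
grip_force: 0.0
```

```bash
python3 - <<'E'
from h import *
o=get_obs();M=R.from_quat(o["tool_rot"]).as_matrix();print(o["time"],o["position"],np.degrees(np.arctan2(M[1,0],M[0,0])),o["q"])
c,P,_=look(["block","jar"])
E
```

```text
18.475 [0.52056775 0.11114581 0.39125618] 150.63299618452675 [ 3.37834054e-04  4.20985832e-01  1.67937474e+00 -2.82441438e-04
  1.04201409e+00 -1.05776517e+00]
block 0.77 [319. 210.  56.  60.] z [0.027 0.041 0.042] 
  all [550.6  92.7] [49.9 64.8] 85.4  top [550.6  92.7] [49.9 64.8] 85.4
jar 0.89 [407.  63.  43.  43.] z [0.015 0.059 0.06 ] 
  all [452.8 267.3] [61.1 37.7] 71.5  top [448.3 257.5] [34.6 35.1] 46.7
jar 0.7 [304.  35.  34.  58.] z [0.012 0.059 0.06 ] 
  all [363.  172.3] [56.5 37.4] 11.3  top [371.  175.1] [35.  35.4] 31.0
```

The block is placed within about 1 mm. Now the jar at (0.366, 0.2625). I'll close along the 45° diagonal to stay clear of both decoys.

Emit:
step_arm(
  rows=[
    [-0.01,0.01,0,0,0,-2],
    [-0.025,0.025,-0.01,0,0,-3],
    [-0.03,0.03,-0.02,0,0,-3],
    [-0.03,0.03,-0.02,0,0,-3],
    [-0.03,0.03,-0.02,0,0,-2.6],
    [-0.02,0.02,-0.01,0,0,-2],
    [-0.0096,0.0064,0,0,0,0],
    [0,0,0,0,0,0],
    [0,0,0,0,0,0],
  ],
  jaw=0.087,
)

```text
time: 19.75
position: [0.3672, 0.2624, 0.3124]
tool_rot: [0.384, 0.923, 0.001, 0.001]
ft_force: [0.1, -0.2, 0.1]
grip_width: 0.087
grip_force: 0.0
```

```bash
python3 - <<'E'
from h import *
o=get_obs();M=R.from_quat(o["tool_rot"]).as_matrix();print(o["time"],o["position"],np.degrees(np.arctan2(M[1,0],M[0,0])),o["q"])
c,P,_=look(["jar"],png="w7")
E
```

```text
19.75 [0.36722022 0.26239151 0.3123611 ] 134.86078240517253 [ 3.72007385e-01  4.55103306e-01  1.94946490e+00 -4.31667834e-04
  7.34991302e-01 -4.10641983e-01]
jar 0.95 [257. 264.  44.  60.] z [0.005 0.059 0.06 ] 
  all [361.1 193.5] [ 35.6 156.7] 31.3  top [361.8 214.8] [ 32.3 117.2] 14.4
jar 0.69 [318. 200.  42.  54.] z [0.02  0.059 0.06 ] 
  all [374.  260.2] [37.  56.8] 63.9  top [365.4 263.1] [34.7 34.6] 89.5
jar 0.55 [377. 262.  44.  60.] z [0.006 0.059 0.06 ] 
  all [411.1 278.9] [ 36.5 120.4] 59.3  top [406.2 266. ] [ 34.1 121.1] 77.7
```

View pics/w7.png

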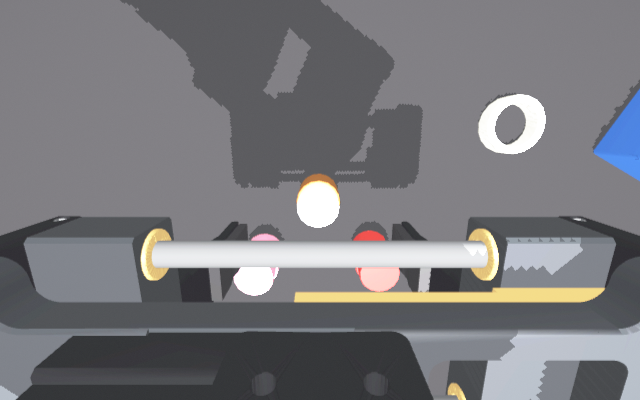

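The white-capped amber jar is centred at (318,203). Pink at (258,262) and red at (375,262) sit outside the finger paths.

Emit:
step_arm(
  rows=[
    [-0.001,0.0006,-0.02,0,0,0],
    [0,0,-0.03,0,0,0],
    [0,0,-0.03,0,0,0],
    [0,0,-0.025,0,0,0],
    [0,0,-0.015,0,0,0],
    [0,0,0,0,0,0],
  ],
)

```text
time: 20.6
position: [0.3656, 0.2629, 0.1912]
tool_rot: [0.384, 0.923, -0.001, -0.0]
ft_force: [-0.3, -1.1, 0.1]
grip_width: 0.0874
grip_force: 0.0
```

Emit:
step_arm(
  rows=[
    [0,0,0,0,0,0],
    [0,0,0,0,0,0],
    [0,0,0,0,0,0],
    [0,0,0,0,0,0],
    [0,0,0,0,0,0],
    [0,0,0,0,0,0],
  ],
  jaw=0.025,
  squeeze=18,
)

```text
time: 21.35
position: [0.365, 0.2634, 0.192]
tool_rot: [0.384, 0.924, 0.0, 0.0]
ft_force: [0.2, -0.2, 1.4]
grip_width: 0.0397
grip_force: 18.0
```

Emit:
step_arm(
  rows=[
    [0,0,0.02,0,0,0],
    [0,0,0.035,0,0,0],
    [0,0,0.03,0,0,0],
    [0.006,-0.0093,0.005,0,0,2],
    [0.016,-0.025,0,0,0,4],
    [0.026,-0.041,0,0,0,6],
    [0.028,-0.044,0,0,0,7],
    [0.028,-0.044,0,0,0,7],
    [0.028,-0.044,0,0,0,6],
    [0.024,-0.038,0,0,0,5],
    [0.012,-0.02,0,0,0,3],
    [0.006,-0.009,0,0,0,0],
  ],
)

```text
time: 22.85
position: [0.5394, -0.0122, 0.2816]
tool_rot: [0.046, 0.999, 0.0, -0.0]
ft_force: [-0.4, -0.2, -0.4]
grip_width: 0.0395
grip_force: 18.0
```

Emit:
step_arm(
  rows=[
    [0,0,0,0,0,0],
    [0,0,0,0,0,0],
    [0,0,-0.02,0,0,0],
  ],
)

```text
time: 23.22
position: [0.539, -0.0099, 0.2629]
tool_rot: [0.044, 0.999, -0.0, 0.001]
ft_force: [0.4, -0.7, -1.5]
grip_width: 0.04
grip_force: 18.0
```

```bash
python3 - <<'E'
from h import *
o=get_obs();M=R.from_quat(o["tool_rot"]).as_matrix();print(o["time"],o["position"],M[2],np.degrees(np.arctan2(M[1,0],M[0,0])),o["q"],o["grip_width"])
c,P,_=look(["jar"],png="w8")
E
```

```text
23.225 [ 0.53896891 -0.00986694  0.26294691] [-2.83957544e-03 -2.50929781e-04 -9.99995937e-01] 174.95444579839037 [-2.25735933e-01  6.25447039e-01  1.76781884e+00  2.08081256e-04
  7.45479636e-01 -1.70862306e+00] 0.040021145470758746
jar 0.98 [632.  68.  14.  46.] z [0.001 0.005 0.011] 
  all [451.5 242.4] [33.8 11.5] 11.8  top [451.9 241.1] [29.5  8.8] 11.0
jar 0.64 [318. 251.  84.  87.] z [0.08  0.129 0.131] 
  all [568.1 -11.3] [ 55.5 122.3] 68.1  top [524.3  -7.8] [34.4 38.5] 84.6
```

View pics/w8.png

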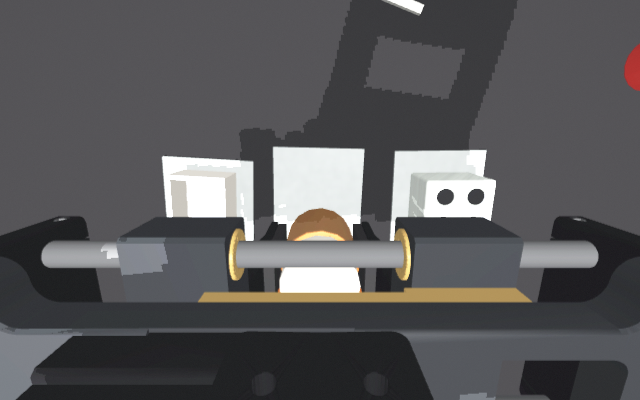

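The jar hangs upright over pad_mid at (320,250), with the trough and block clear on either side. I'll lower it.

Emit:
step_arm(
  rows=[
    [0,-0.0005,-0.015,0,0,0],
    [0,0,-0.02,0,0,0],
    [0,0,-0.018,0,0,0],
    [0,0,-0.01,0,0,0],
    [0,0,-0.0045,0,0,0],
    [0,0,0,0,0,0],
    [0,0,0,0,0,0],
  ],
)

```text
time: 24.2
position: [0.5392, -0.0115, 0.1948]
tool_rot: [0.045, 0.999, -0.0, 0.001]
ft_force: [0.0, -0.1, -2.0]
grip_width: 0.0395
grip_force: 18.0
```

Emit:
step_arm(
  rows=[
    [0,0,0,0,0,0],
    [0,0,0,0,0,0],
    [0,0,0,0,0,0],
    [0,0,0,0,0,0],
    [0,0,0,0,0,0],
    [0,0,0.025,0,0,0],
    [0,0,0.04,0,0,0],
    [0,0,0.04,0,0,0],
    [0,0,0.04,0,0,0],
    [-0.01,-0.01,0.03,0,0,-5],
    [-0.01,-0.02,0.015,0,0,-8],
    [-0.01,-0.02,0,0,0,-10],
  ],
  jaw=0.075,
)

```text
time: 25.7
position: [0.5089, -0.0618, 0.386]
tool_rot: [0.245, 0.969, -0.0, 0.002]
ft_force: [-0.1, -0.1, -0.3]
grip_width: 0.0748
grip_force: 0.0
```

```bash
python3 - <<'E'
from h import *
o=get_obs();M=R.from_quat(o["tool_rot"]).as_matrix();print(o["time"],o["position"],np.degrees(np.arctan2(M[1,0],M[0,0])),o["q"])
c,P,_=look(["jar","block","trough"])
c,P,_=look(["cover"],"top")
E
```

```text
25.7 [ 0.50888524 -0.06182074  0.38604799] 151.60729313536268 [-3.39146564e-01  4.02182308e-01  1.73318308e+00 -2.12149111e-05
  1.00266060e+00 -1.41438624e+00]
jar 0.85 [556.  10.  50.  17.] z [0.004 0.022 0.042] 
  all [458.3 245.9] [35.6 11.7] 36.9  top [462.9 247.1] [23.3  5.3] 57.7
jar 0.61 [370. 190.  42.  41.] z [0.013 0.061 0.062] 
  all [550.7 -10.1] [59.5 38.1] 4.8  top [540.6 -10.3] [35.3 34.9] 62.0
block 0.9 [453. 153.  69.  67.] z [0.012 0.041 0.043] 
  all [556.8 101.7] [70.4 75.6] 85.5  top [551.5  92.1] [50.4 66.2] 85.3
trough 0.63 [300. 212.  54.  52.] z [0.003 0.005 0.031] 
  all [ 538.  -108.1] [52.8 78.8] 81.8  top [ 536.4 -103.7] [44.1 72.6] 81.8
cover 0.68 [459. 207.  30.  31.] z [0.002 0.007 0.036] 
  all [ 559.2 -357.7] [52.2 68. ] 65.6  top [ 559.4 -357.6] [12.  39.6] 64.2
```

The jar is placed within about 1.5 mm. Now the cover.

Emit:
step_arm(
  rows=[
    [0.002,-0.015,0,0,0,1],
    [0.005,-0.035,0,0,0,2],
    [0.007,-0.043,0,0,0,0],
    [0.008,-0.043,0,0,0,0],
    [0.008,-0.043,0,0,0,0],
    [0.008,-0.043,0,0,0,0],
    [0.006,-0.038,0,0,0,0],
    [0.003,-0.022,0,0,0,0],
    [0.002,-0.0135,0,0,0,0],
    [0,0,-0.02,0,0,0],
    [0,0,0,0,0,0],
    [0,0,0,0,0,0],
  ],
)

```text
time: 27.5
position: [0.5584, -0.3563, 0.3647]
tool_rot: [0.217, 0.976, 0.0, -0.0]
ft_force: [0.2, 0.6, 1.1]
grip_width: 0.0747
grip_force: 0.0
```

```bash
python3 - <<'E'
from h import *
o=get_obs();M=R.from_quat(o["tool_rot"]).as_matrix();print(o["time"],o["position"],np.degrees(np.arctan2(M[1,0],M[0,0])),M[2])
c,P,out=look(["cover"],png="w9")
q=out[0][2]
for a,b in ((.0,.009),(.028,.04)):
    s=q[(q[:,2]>a)&(q[:,2]<b)];rc=cv2.minAreaRect((s[:,:2]*1000).astype(np.float32));print(rc,np.median(s[:,2]))
E
```

```text
27.5 [ 0.55836329 -0.35629428  0.36465869] 154.9560272754473 [ 1.42059654e-04  1.78714766e-04 -9.99999974e-01]
cover 0.8 [318. 186.  43.  50.] z [0.003 0.004 0.034] 
  all [ 558.7 -357.3] [49.5 65.7] 64.5  top [ 558.4 -357.2] [11.3 39.6] 64.7
((558.6686401367188, -357.2645568847656), (49.4583625793457, 65.69378662109375), 64.54830932617188) 0.004155983828715348
((558.4449462890625, -357.2404479980469), (11.285844802856445, 39.61484146118164), 64.65908813476562) 0.033901841055198334
```

View pics/w9.png

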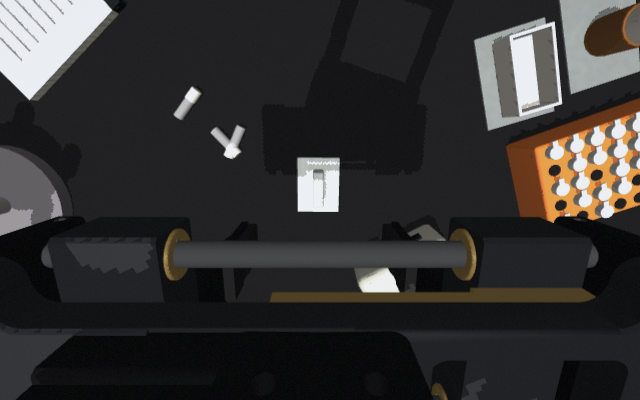

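The cover is at (318,185), square below the tool, and its handle is clear to grasp.

Emit:
step_arm(
  rows=[
    [0,-0.0006,-0.02,0,0,-0.3],
    [0,0,-0.035,0,0,0],
    [0,0,-0.04,0,0,0],
    [0,0,-0.035,0,0,0],
    [0,0,-0.025,0,0,0],
    [0,0,-0.0135,0,0,0],
    [0,0,-0.006,0,0,0],
    [0,0,0,0,0,0],
  ],
  jaw=0.05,
)

```text
time: 28.6
position: [0.5583, -0.3577, 0.1905]
tool_rot: [0.22, 0.976, -0.0, 0.0]
ft_force: [0.6, 0.3, 0.6]
grip_width: 0.0499
grip_force: 0.0
```

Emit:
step_arm(
  rows=[
    [0,0,0,0,0,0],
    [0,0,0,0,0,0],
    [0,0,0,0,0,0],
    [0,0,0,0,0,0],
    [0,0,0,0,0,0],
    [0,0,0,0,0,0],
  ],
  jaw=0.0,
  squeeze=20,
)

```text
time: 29.35
position: [0.558, -0.3576, 0.19]
tool_rot: [0.22, 0.976, -0.0, -0.0]
ft_force: [-1.1, -0.1, 1.4]
grip_width: 0.0117
grip_force: 20.0
```

Emit:
step_arm(
  rows=[
    [0,0,0.02,0,0,0],
    [0,0,0.035,0,0,0],
    [0,0,0.035,0,0,0],
    [0,0.015,0.02,0,0,1],
    [-0.001,0.035,0.01,0,0,2],
    [-0.001,0.045,0,0,0,3],
    [-0.001,0.05,0,0,0,3],
    [-0.001,0.05,0,0,0,3],
    [-0.001,0.05,0,0,0,3],
    [-0.001,0.05,0,0,0,3],
    [-0.001,0.05,0,0,0,2],
    [0,0.045,0,0,0,0.8],
  ],
)

```text
time: 30.85
position: [0.5498, 0.0351, 0.3102]
tool_rot: [0.039, 0.999, 0.0, -0.001]
ft_force: [0.5, -0.0, -0.8]
grip_width: 0.0118
grip_force: 20.0
```

Emit:
step_arm(
  rows=[
    [0,0.035,0,0,0,0],
    [0,0.018,-0.01,0,0,0],
    [0,0.0067,-0.02,0,0,0],
    [0,0,0,0,0,0],
    [0,0,0,0,0,0],
    [0,0,0,0,0,0],
  ],
)

```text
time: 31.6
position: [0.5513, 0.0915, 0.2805]
tool_rot: [0.041, 0.999, -0.0, 0.001]
ft_force: [0.4, 0.2, -0.5]
grip_width: 0.0118
grip_force: 20.0
```

```bash
python3 - <<'E'
from h import *
o=get_obs();T=pose(o);M=T[:3,:3];print(o["time"],o["position"],np.degrees(np.arctan2(M[1,0],M[0,0])),o["grip_width"])
c,P,out=look(["block"],png="w10")
t=(P-T[:3,3])@M
z=P[...,2];ok=(c["depth"]>0)&(np.abs(t[...,1])<.045)&(t[...,0]<.06)
for n,a,b in(("plate",.085,.11),("blk",.035,.048)):
    s=ok&(z>a)&(z<b);print(n,s.sum(),np.percentile(t[s],[.5,2,50,98,99.5],axis=0).round(4),np.median(z[s]))
    rc=cv2.minAreaRect((P[s][:,:2]*1000).astype(np.float32));print(rc)
E
```

```text
31.6 [0.55130675 0.09149214 0.28050152] 175.33274493220011 0.011811990698147581
block 0.58 [321. 176.  63.  18.] z [0.011 0.041 0.042] 
  all [523.9  95. ] [49.1 11.2] 85.5  top [523.9  95. ] [49.1 11.1] 85.4
plate 3167 [[-0.028  -0.0236  0.1712]
 [ 0.0053 -0.0227  0.1727]
 [ 0.0216  0.0013  0.1858]
 [ 0.0322  0.0247  0.1882]
 [ 0.0323  0.0257  0.189 ]] 0.09472251116642874
((552.2872314453125, 92.53231811523438), (50.087764739990234, 66.31806945800781), 85.7026138305664)
blk 968 [[ 0.0224 -0.0233  0.2374]
 [ 0.0225 -0.0225  0.2378]
 [ 0.028   0.0015  0.2393]
 [ 0.0333  0.0248  0.2421]
 [ 0.0334  0.0258  0.2452]] 0.0411322319794854
((523.9232177734375, 94.95404052734375), (49.384700775146484, 11.36373233795166), 85.1224136352539)
```

View pics/w10.png

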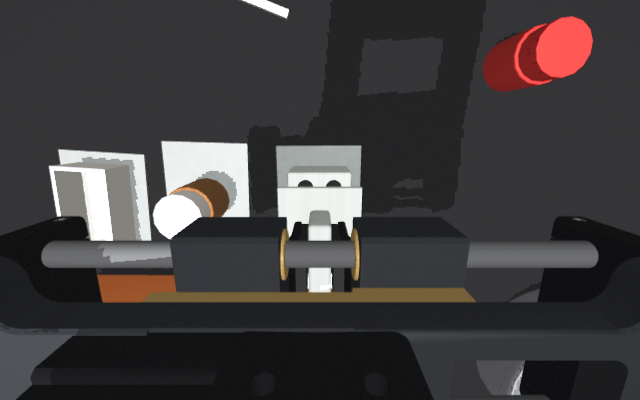

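The cover at (320,205) is lined up with the block below it, whose far end shows at row 170. It needs a 1 mm shift before I lower it.

Emit:
step_arm(
  rows=[
    [-0.001,0,-0.012,0,0,0],
    [0,0,-0.016,0,0,0],
    [0,0,-0.012,0,0,0],
    [0,0,-0.006,0,0,0],
    [0,0,-0.0018,0,0,0],
    [0,0,0,0,0,0],
    [0,0,0,0,0,0],
  ],
)

```text
time: 32.58
position: [0.5502, 0.0922, 0.2323]
tool_rot: [0.04, 0.999, -0.0, 0.0]
ft_force: [-1.0, -0.2, -1.4]
grip_width: 0.012
grip_force: 20.0
```

Emit:
step_arm(
  rows=[
    [0,0,0,0,0,0],
    [0,0,0,0,0,0],
    [0,0,0,0,0,0],
    [0,0,0,0,0,0],
    [0,0,0.025,0,0,0],
    [0,0,0.04,0,0,0],
    [0,0,0.04,0,0,0],
    [0,-0.01,0.04,0,0,0],
    [0.01,-0.03,0.02,0,0,0],
    [0.01,-0.03,0,0,0,0],
    [0,0,0,0,0,0],
    [0,0,0,0,0,0],
  ],
  jaw=0.045,
)

```text
time: 34.08
position: [0.5695, 0.0224, 0.3967]
tool_rot: [0.04, 0.999, 0.0, -0.001]
ft_force: [0.1, 0.4, -0.2]
grip_width: 0.0451
grip_force: 0.0
```

```bash
python3 - <<'E'
from h import *
o=get_obs();print(o["time"],o["position"])
c,P,out=look(["cover","block","jar","trough"],png="w11")
q=P[(c["depth"]>0)&(P[...,2]>.04)&(P[...,2]<.05)&(abs(P[...,1]-.092)<.045)&(abs(P[...,0]-.55)<.05)]
print(cv2.minAreaRect((q[:,:2]*1000).astype(np.float32)),np.median(q[:,2]))
E
```

```text
34.075 [0.56949684 0.02243443 0.39670946]
cover 0.53 [293. 158.  61.  80.] z [-0.     0.001  0.003] 
  all [539.4 -10.6] [ 76.3 102.1] 83.0  top [539.4 -10.6] [ 76.3 102.1] 83.0
block 0.58 [355. 163.   5.  50.] z [0.007 0.027 0.041] 
  all [553.3  67.7] [ 2.8 68.4] 87.8  top [550.4  67.9] [ 1.  58.9] 85.5
block 0.2 [294. 158.  60.  78.] z [-0.     0.001  0.002] 
  all [539.7 -10.7] [ 75.9 100.6] 83.8  top [539.7 -10.7] [ 75.9 100.6] 83.8
jar 0.91 [524.  60.  70.  48.] z [0.004 0.052 0.06 ] 
  all [443.7 279.8] [45.5 86.8] 18.0  top [448.7 257.4] [35.7 35.5] 89.6
jar 0.82 [440.  10.  41.  20.] z [0.003 0.023 0.042] 
  all [384.1 168.3] [34.9 11.5] 62.5  top [388.  172.1] [24.8  5.7] 82.4
jar 0.68 [287. 164.  39.  38.] z [0.041 0.061 0.062] 
  all [540.   -9.1] [35.6 36.9] 65.4  top [540.6 -10.2] [34.6 34.6] 80.8
trough 0.67 [215. 165.  50.  61.] z [0.003 0.006 0.031] 
  all [ 543.  -111.1] [60.2 90. ] 82.4  top [ 540.3 -104.2] [44.9 80.3] 81.8
((551.4768676757812, 93.1370849609375), (51.03398132324219, 66.28634643554688), 85.3238754272461) 0.04623854353858775
```

View pics/w11.png

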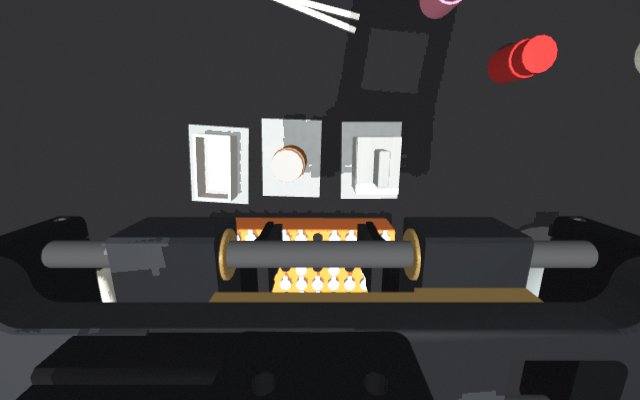

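The picture shows the trough at (219,165), the jar at (289,163) and the cover even on the block at (377,165). All of them stand free on their pads and the arm is well clear.

```bash
python3 -c "from rig import hand_in; print(hand_in())"
```

```text
the job is handed in; nothing more can be done
None
```

I handed the job in at about 34 s: trough on the right pad, cold block on the left and jar in the middle, each about 2 mm or less from its pad's centre, with the cover even on the block. The hand-in call gave no verdict.

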